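Release the ratchet and fold the drawing board flat

TASK

Fold the tilted demonstration drawing board on the shop counter down flat. Its ratchet holds it up, so first flip the red pawl handle over, away from the board's hinge, until it stays thrown back by itself; only then press the board all the way down onto its base. Leave the pawl thrown back and do not disturb the other things on the counter.

Things in the scene. Friction and masses are not known exactly. Their poses are not given: they have to be found in the camera images.
- stand: Drawing-board stand, fixed. Origin on the counter right under the middle of the board's hinge line; x points from the hinge to the board's free edge, y along the hinge. Base plate 10 mm thick, x -30 to 225, y -170 to 135 mm. Ratchet on the -y side: toothed steel sector in the plane y = -137 (reach 82 mm from the hinge), grey pawl post (28 x 8 mm, 147 mm high) at x = 65, y = -155.
- hinge_mid (a point): Middle of the board's hinge line, 50 mm above the counter. The plywood board is 240 mm wide along the hinge, 12 mm thick, its mid plane passing through the hinge line. A 12 mm aluminium ledge runs along the hinge edge of the upper face.
- board_edge (a point): Middle of the free edge of the board's green upper face: 210 mm out from the hinge line along the board and 6 mm above its mid plane.
- board (a joint): Board tilt, rad: 0 = flat on its base (upper face level, 56 mm above the counter), grows as the free edge rises; starts at 0.6 to 1.0. Stiff hinge (0.9 N m friction, board 0.5 kg): it stays where left even with the pawl off and takes 3 to 10 N, 100 mm or more out, to press down. With the pawl in the teeth it lifts freely but goes down only to the next tooth (teeth every 0.26 rad).
- pawl (a joint): Pawl angle, rad: 0 = nose fully in the teeth, handle leaning 30 degrees from upright to the stand's -x; 1.25 = thrown fully back, handle leaning 42 degrees to +x. Starts at 0 to 0.15, nose in or on the teeth. Over-centre by its own weight: let go below 0.55 it drops back into the teeth, above 0.8 it falls to its back stop and stays. Under 2 N at the handle turns it.
- pawl_bar (a point): On the axis of the red round handle bar (14 mm thick, 78 mm long, parallel to the stand's y), 33 mm from its free end. Near x = 30, y = -182 in the stand's frame, 198 mm above the counter at the start. Swings on a 70 mm radius about the pivot; free room of 40 mm below its outer part. Can be pushed over with closed fingers from the hinge side.
- pawl_pivot (a point): Pivot of the pawl, stand frame x = 65, y = -137, z = 137 mm; its axis is parallel to the stand's y.
- pencil_cup: Bystander: black round cup, 72 mm wide, 95 mm high, with three pencils reaching 155 mm; origin at the centre of its underside.
- bell: Bystander: steel counter bell, 84 mm wide, 58 mm high; origin at the centre of its underside.
- tape_dispenser: Bystander: blue tape dispenser, 130 x 60 mm, 84 mm high; origin at the centre of its underside.

How it is judged (in metres and radians):
On the way, in this order (a step that is already met when the one before it is completed fails the run):
1. the pawl is thrown back while the board still stands up (value of joint pawl above 0.95 rad and value of joint board above 0.3 rad), for 0.2 s.
2. the board is down on its base (value of joint board below 0.06 rad), for 0.2 s.
At the end, for the whole second after the job is handed in: the board lies flat on its base (tilt under 0.06 rad) at rest and the pawl is still thrown back (over 0.95 rad) (value of joint board below 0.06 rad and value of joint pawl above 0.95 rad and velocity of joint board between -0.05 and 0.05 rad/s); the robot touches nothing.
It fails at once if the pencil cup is pushed more than 30 mm or tipped (distance of pencil_cup from where it was at the start of the episode above 0.03 m or angle between pencil_cup's own z axis and vertical above 0.5 rad).
It fails at once if the bell is pushed more than 30 mm or tipped (distance of bell from where it was at the start of the episode above 0.03 m or angle between bell's own z axis and vertical above 0.5 rad).
It fails at once if the tape dispenser is pushed more than 30 mm or tipped (distance of tape_dispenser from where it was at the start of the episode above 0.03 m or angle between tape_dispenser's own z axis and vertical above 0.5 rad).
It also fails if it takes over 45 s, if anything falls off the work surface, if the arm or the gripper's body presses on something with over 40 N, if the wrist force passes 120 N, or if a joint passes its speed limit or range.

ROBOT

A 6-joint arm with a two-finger parallel gripper is mounted at the origin on the work surface. World frame = base frame: x ahead of the robot, y to its left, z up, the work surface at z = 0. Lengths are in mm, angles in rad, forces in N, time in s.
With the tool pointing down it reaches from about 350 to 775 mm from the base axis. Payload 7.3 kg.
Tool frame: the origin (TCP) lies midway between the tips of the shut fingers; the grasp point (between the pads) lies 19 mm behind it; x points along the fingers, y is the direction in which the jaws open and shut, and the axes are right-handed (so a half turn about x gives the same grasp; the last joint's range is limited). The gripper opens to 92 mm and grips with 3 to 60 N. Pads are 19 mm wide; open, the fingers measure 130 mm over their backs; the gripper's body (75 mm by 190 mm) begins 47 mm behind the grasp point.
Start: joints at [1.166, 0.342, 1.524, -0, 1.275, -0.146], TCP at [134.343, 507.54, 226.741] pointing down, gripper open.
Joint ranges: [-2.53, 2.53], [-0.77, 2.02], [0.04, 2.7], [-1, 4.14], [0.28, 2.66], [-3.11, 3.11]. Speed limits (rad/s): [2.57, 2.57, 3.14, 3.14, 3.14, 3.14].

INTERFACE

Orientations are given as [roll, pitch, yaw] about the fixed x, y, z axes, in that order (R = Rz(yaw) Ry(pitch) Rx(roll)).
In Python, from plant import bot gives the robot as it stands. The module is installed in compiled form; this text tells all that it offers.
- The arm moves only by the shell command python3 -m handwheel 'ROWS' [OPENING]. ROWS is JSON, a list that holds one entry, the list of rows, each a list of 4 numbers: the shift along the tool's x, y, z in cm, then the turn about the tool's x in rad. A call has 1 to 8 rows; each row shifts and turns the commanded pose from where the row before left it, along the tool's axes as they then stand; what a row does not reach is not made up. A row lasts 1/12 s, in which the tool goes at most 41.7 mm and 7.16 degrees, less where a joint would pass 70% of its speed; a pose out of reach is approached as far as the arm can. A call is refused whole if a number of a shift passes 4.17 or a number of a turn 0.125, either way. A call with a gripper value outside its range is refused whole. OPENING is the opening, from 0 (shut) to 1 (fully open), set as the call begins (- or left out, the last holds). The fingers move at their own pace and stop on an object; the grip force is fixed at half the most. Time passes only in rows, so rows that do not move let the fingers close. It gives the time, the measured TCP pose, the force and the opening at its end, in the units of the state.
- bot.get_obs(): the state, without advancing time (a new reading comes with each control period).
- bot.capture(name): name is "scene" or "top" or "wrist"; returns (picture, depth): 400x640x3 uint8, red, green, blue; 400x640 float32, mm along the optical axis (not along the pixel's ray), 0 where there is no reading.
- bot.camera_model(name): a dict with "fx", "fy", "cx", "cy" (pixels), "position" and "rotation" of the camera in the world. Camera axes: x right, y down, z forward; pixel columns grow to the right and rows downward; lengths in mm; the calibration is good to about 2 mm. The wrist camera is an equidistant fisheye: a pixel r from the principal point sees the ray r / f radians off the axis. A picture is of the moment at which its call begins: read the wrist's pose just before it. camera_model takes no time and is no camera call; for the wrist camera it gives the pose at the moment of the call.
- bot.close_job(): hands the job in, once; it reports no verdict.
Trained networks look in the newest picture that a camera, given by its name, has taken for a name from the list of things; names that differ only in an ending like _2 or _b are one class to them, and where a whole thing is asked for, a point or a joint stands for the part that bears it (a point fixed in the world has none). Each returns a list of dicts, best first, with "conf" (0 to 1); they miss things now and then, are a little off and sometimes report something else, mostly with a low value. They report only what shows in the picture. A call takes as long as a camera call.
- bot.find_in(camera, label): "bbox" ([left, top, width, height] in pixels, round what is visible of it).
- bot.spot_point(camera, label): "point" ([column, row] in pixels: a listed point, or the origin of a listed thing).
The state is a dict: "time": time; "joint_positions": joint angles; "dq": joint speeds; "tau": joint torques, N m; "tool_pos": TCP position; "tcp_rot": TCP orientation; "contact_force": force on the tool from outside, world axes, zero at the start; "moment": the same for the moment, N m; "grip_width": finger opening in mm.
Only numpy, scipy, OpenCV 4.12 (cv2) and the standard library are available. Lean on these libraries where they do the work, as an engineer would, in place of code of your own. Each camera call takes 0.05 s, during which the arm holds its last target.

## Working session

There is one attempt and no reset: what is moved stays moved. The work goes in short steps, Python scripts to look and compute and a shell command to move; the robot and the scene stay as the last step left them, time stands still between calls to the robot, and variables do not carry over. Pictures are saved under pics/ and viewed, and the job is handed in when it is done.

```bash
mkdir -p pics; cat > h.py <<'E'
import numpy as np, cv2
from plant import bot
from scipy.spatial.transform import Rotation as Ro
def px(cam,u,v,d,m=None):
    m=m or bot.camera_model(cam)
    p=np.array([(u-m['cx'])/m['fx']*d,(v-m['cy'])/m['fy']*d,d])
    return np.array(m['rotation']).reshape(3,3)@p+np.array(m['position'])
def proj(cam,P):
    m=bot.camera_model(cam); q=np.array(m['rotation']).reshape(3,3).T@(np.array(P)-np.array(m['position']))
    return np.array([m['fx']*q[0]/q[2]+m['cx'],m['fy']*q[1]/q[2]+m['cy'],q[2]])
def tri(cams,uvs):
    A=np.zeros((3,3));b=np.zeros(3)
    for c,(u,v) in zip(cams,uvs):
        m=bot.camera_model(c);o=np.array(m['position']);d=px(c,u,v,1000)-o;d/=np.linalg.norm(d)
        M=np.eye(3)-np.outer(d,d);A+=M;b+=M@o
    return np.linalg.solve(A,b)
E
python3 - <<'E'
from h import *
import pickle
o=bot.get_obs();print(o)
D={}
for c in ['scene','top']:
    p,d=bot.capture(c);cv2.imwrite(f'pics/{c}0.png',p[:,:,::-1]);D[c]=(p,d)
    m=bot.camera_model(c);print(c,m)
    for l in ['hinge_mid','board_edge','pawl_bar','pawl_pivot','stand','pencil_cup','bell','tape_dispenser']:
        r=bot.spot_point(c,l)[:2]
        for x in r:
            u,v=x['point'];dd=d[int(np.clip(v,0,399)),int(np.clip(u,0,639))]
            print(l,round(x['conf'],2),np.round([u,v,dd],1),np.round(px(c,u,v,dd,m),1))
pickle.dump(D,open('d0.pkl','wb'))
E
```

```text
{'time': 0.0, 'joint_positions': array([ 1.16602577e+00,  3.42703450e-01,  1.52504017e+00, -5.01595364e-05,
        1.27540494e+00, -1.46015087e-01]), 'dq': array([-2.93156393e-03, -6.92628482e-04, -6.44089218e-04,  7.18211795e-04,
       -5.82693219e-05,  9.49852146e-04]), 'tau': array([ 6.70434438e-04, -4.31253290e+01, -2.44218296e+01,  7.17838830e-02,
        5.60220599e-02, -1.10181243e-04]), 'tool_pos': array([134.16857948, 507.12933919, 226.0468946 ]), 'tcp_rot': array([-1.68599396,  1.56923968, -1.94473479]), 'contact_force': array([-0.51164005,  0.02084457, -0.29419194]), 'moment': array([-0.02300312, -0.03765058, -0.03638461]), 'grip_width': 92.29833100374691}
scene {'fx': 473.3705207121465, 'fy': 473.3705207121465, 'cx': 321.5347859905367, 'cy': 195.07097508327405, 'position': array([1079.02819697, -359.97005923, 1206.53285014]), 'rotation': array([-2.58336969,  0.01390013,  0.91002111])}Traceback (most recent call last):
  File "<stdin>", line 12, in <module>
  File "h.py", line 7, in px
    return np.array(m['rotation']).reshape(3,3)@p+np.array(m['position'])
           ~~~~~~~~~~~~~~~~~~~~~~~~~~~~~~~^^^^^
ValueError: cannot reshape array of size 3 into shape (3,3)
```

```bash
sed -i "s/np.array(m\['rotation'\]).reshape(3,3)/Ro.from_euler('xyz',m['rotation']).as_matrix()/" h.py
python3 - <<'E'
from h import *
import pickle
D={}
for c in ['scene','top']:
    p,d=bot.capture(c);cv2.imwrite(f'pics/{c}0.png',p[:,:,::-1]);D[c]=(p,d)
    m=bot.camera_model(c);print(c,m['position'],m['rotation'])
    for l in ['hinge_mid','board_edge','pawl_bar','pawl_pivot','stand','pencil_cup','bell','tape_dispenser']:
        r=bot.spot_point(c,l)[:2]
        for x in r:
            u,v=x['point'];dd=d[int(np.clip(v,0,399)),int(np.clip(u,0,639))]
            print(l,round(x['conf'],2),np.round([u,v,dd],1),np.round(px(c,u,v,dd,m),1))
pickle.dump(D,open('d0.pkl','wb'))
print(Ro.from_euler('xyz',bot.get_obs()['tcp_rot']).as_matrix().round(3), bot.get_obs()['time'])
E
```

```text
scene [1079.02819697 -359.97005923 1206.53285014] [-2.58336969  0.01390013  0.91002111]
hinge_mid 0.58 [ 317.2  204.  1331.3] [521.9  37.6  64.3]
hinge_mid 0.35 [ 277.6  228.6 1252.2] [ 534.  -103.    99.2]
board_edge 0.86 [355.6 197.3   0. ] [1079.  -360.  1206.5]
pawl_bar 0.75 [ 276.6  228.3 1256.7] [ 529.8 -103.7   95.6]
pawl_pivot 0.8 [ 297.4  236.3 1269.9] [572.6 -68.3  71.8]
stand 0.64 [ 281.7  312.9 1162. ] [ 717.1 -222.5   69.2]
stand 0.57 [ 316.8  210.4 1292.5] [549.1  15.9  88.3]
pencil_cup 0.81 [ 384.8  176.6 1391.5] [565.1 254.8  52.6]
bell 0.98 [ 210.8  293.3 1223.8] [ 551.6 -333.2   38.1]
tape_dispenser 0.56 [ 284.8  316.8 1170.1] [ 725.7 -220.6   56.1]
tape_dispenser 0.41 [ 385.3  174.8 1219. ] [626.5 182.1 198. ]
top [ 395.19635348   55.41396167 1381.89763625] [-3.02227627 -0.02669154 -1.54116509]
hinge_mid 0.95 [ 313.5  210.3 1322.5] [513.   35.5  64.1]
hinge_mid 0.19 [ 433.3  207.  1350. ] [ 535.6 -317.8   47.3]
board_edge 0.57 [ 298.   150.7 1396.6] [698.7  87.6  10.7]
pawl_bar 0.73 [ 378.2  177.5 1197.8] [ 592.1 -129.1  203.1]
pawl_bar 0.48 [ 393.6  154.6 1332.5] [ 681.8 -192.5   79.7]
pawl_pivot 0.82 [ 357.9  176.2 1232.1] [599.6 -79.6 168.3]
stand 0.65 [ 313.3  212.7 1328.4] [506.6  35.8  57.4]
pencil_cup 0.89 [ 235.5  198.4 1273.6] [535.1 254.2 111. ]
bell 0.63 [ 299.5  155.5 1196.8] [643.   78.6 205.5]
tape_dispenser 0.65 [ 393.7  154.3 1332.5] [ 682.6 -192.7   79.8]
[[ 0.     0.256  0.967]
 [ 0.     0.967 -0.256]
 [-1.     0.     0.   ]] 1.0
```

View pics/scene0.png

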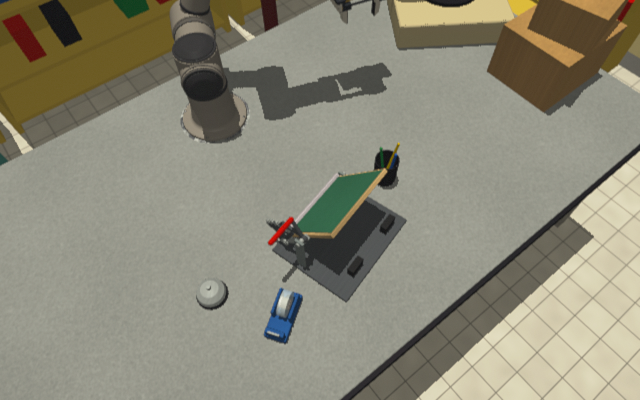

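View pics/top0.png

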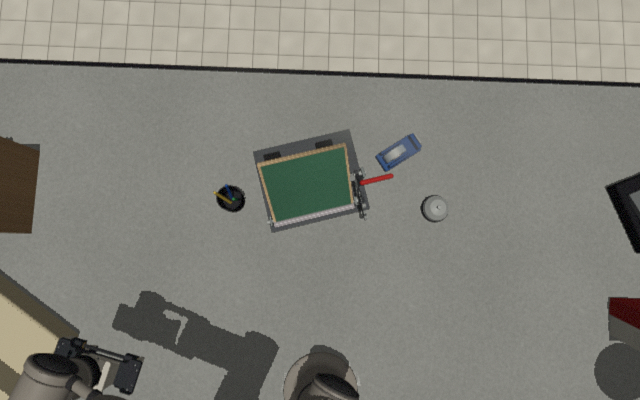

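The scene view shows the board with its hinge toward the robot (bar at about (281,231)). The top view shows the red bar at about (362–392, 178), the tape dispenser at (398,153), the bell at (434,208) and the cup at (230,198). Next I'll fit the stand pose.

```bash
python3 - <<'E'
from h import *
import pickle
D=pickle.load(open('d0.pkl','rb'))
def cloud(c,mask):
    d=D[c][1];m=bot.camera_model(c);v,u=np.nonzero(mask&(d>0));z=d[v,u]
    q=np.stack([(u-m['cx'])/m['fx']*z,(v-m['cy'])/m['fy']*z,z],1)
    return q@Ro.from_euler('xyz',m['rotation']).as_matrix().T+m['position']
for c in ['top','scene']:
    p=D[c][0];hsv=cv2.cvtColor(p,cv2.COLOR_RGB2HSV).astype(int);h,s,v=hsv[...,0],hsv[...,1],hsv[...,2]
    U,V=np.meshgrid(range(640),range(400))
    g=(h>60)&(h<90)&(s>80); g&=(U>250)&(U<400)&(V>140)&(V<250)
    g=cv2.erode(g.astype(np.uint8),np.ones((3,3)))>0
    P=cloud(c,g);cen=np.median(P,0);n=np.linalg.svd(P-P.mean(0),full_matrices=False)[2][2];n*=np.sign(n[2])
    res=(P-cen)@n; P=P[abs(res-np.median(res))<8];cen=P.mean(0);n=np.linalg.svd(P-cen,full_matrices=False)[2][2];n*=np.sign(n[2])
    hd=-n[:2]/np.linalg.norm(n[:2]);print(c,len(P),'cen',cen.round(1),'tilt',np.arccos(n[2]).round(3),'yaw x',np.arctan2(hd[1],hd[0]).round(3))
    r=((h<8)|(h>172))&(s>150)&(U>250)&(U<400)&(V>140)&(V<260)
    vv,uu=np.nonzero(r);Q=cloud(c,r);print('red',len(Q),uu.min(),uu.max(),vv.min(),vv.max());
    Q=Q[Q[:,2]>150] if (Q[:,2]>150).sum()>5 else Q
    Q=Q[np.argsort(Q[:,1])];print(Q[::max(1,len(Q)//12)].round(0).tolist())
    (x,y),w,a=cv2.minAreaRect(np.stack([uu,vv],1).astype(np.float32));print(x,y,w,a)
p=D['top'][0][120:260,200:460];cv2.imwrite('pics/topz.png',cv2.resize(p[:,:,::-1],None,fx=3,fy=3,interpolation=cv2.INTER_CUBIC))
p=D['scene'][0][150:350,200:430];cv2.imwrite('pics/scz.png',cv2.resize(p[:,:,::-1],None,fx=3,fy=3,interpolation=cv2.INTER_CUBIC))
E
```

```text
top 4078 cen [577.7  55.3 136.1] tilt 0.833 yaw x 0.27
red 139 360 392 174 184
[[600.0, -165.0, 203.0], [595.0, -158.0, 199.0], [599.0, -152.0, 204.0], [589.0, -144.0, 203.0], [593.0, -139.0, 206.0], [591.0, -131.0, 204.0], [593.0, -123.0, 202.0], [582.0, -118.0, 206.0], [585.0, -110.0, 202.0], [584.0, -104.0, 210.0], [578.0, -97.0, 208.0], [584.0, -90.0, 201.0], [585.0, -85.0, 199.0]]
375.9764709472656 178.8940887451172 (4.3386077880859375, 33.407283782958984) 77.47119140625
scene 1898 cen [582.4  53.1 135.4] tilt 0.834 yaw x 0.27
red 184 268 293 217 244
[[602.0, -167.0, 202.0], [607.0, -159.0, 200.0], [605.0, -152.0, 199.0], [597.0, -146.0, 204.0], [598.0, -139.0, 198.0], [598.0, -133.0, 202.0], [598.0, -127.0, 200.0], [597.0, -121.0, 196.0], [592.0, -113.0, 200.0], [588.0, -107.0, 203.0], [583.0, -101.0, 204.0], [587.0, -95.0, 202.0], [580.0, -87.0, 204.0]]
280.25 230.75001525878906 (5.656853675842285, 34.64822769165039) 45.0
```

View pics/topz.png

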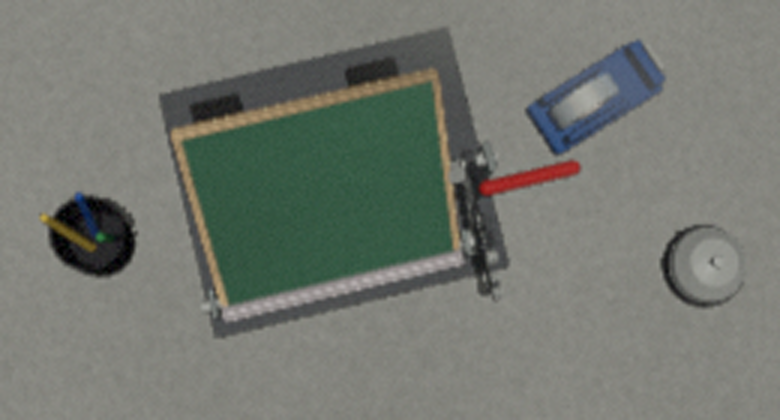

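View pics/scz.png

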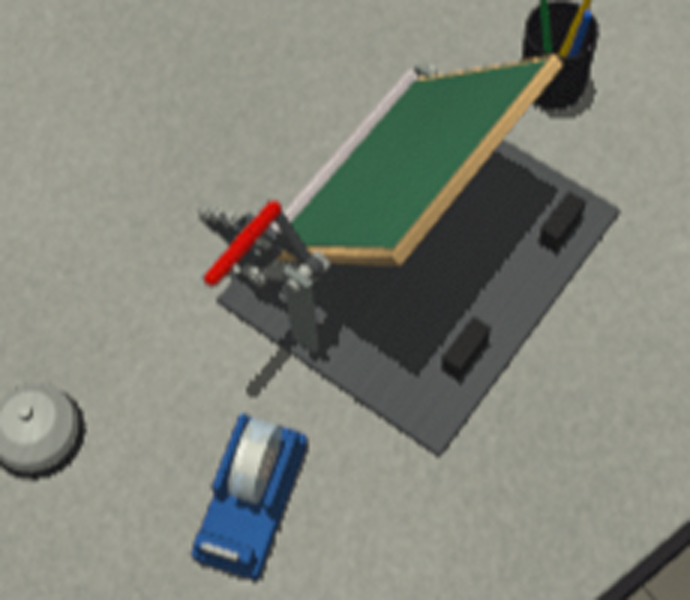

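```bash
python3 -m handwheel '[[[-1,0,0,-0.105],[-1,0,0,-0.105],[-1,0,0,-0.105],[-1,0,0,-0.105],[-1,0,0,-0.109],[0,-1,0,0]]]' 0
python3 -m handwheel '[[[0,-3.5,1.1,0],[0,-3.5,1.1,0],[0,-3.5,1.1,0],[0,-3.5,1.1,0],[0,-3.5,1.1,0],[0,-3.5,1.1,0],[0,-3.5,1.1,0]]]'
cat > s.py <<'E'
from h import *
o=bot.get_obs();R=Ro.from_euler('xyz',o['tcp_rot']).as_matrix()
O=np.array([516.5,32.4,0]);c,s=np.cos(.27),np.sin(.27);S=np.array([[c,-s,0],[s,c,0],[0,0,1]])
print('t',o['time'],'stand-frame tcp',(S.T@(o['tool_pos']-O)).round(1),'F stand',(S.T@o['contact_force']).round(2),'grip',round(o['grip_width'],1))
print('tool axes in stand',(S.T@R).round(3).tolist())
E
python3 s.py
```

```text
time: 1.5
tool_pos: [137.2, 499.3, 278.4]
tcp_rot: [0.963, 1.567, 1.238]
contact_force: [-0.9, 0.3, 1.0]
grip_width: 56.3
time: 2.08
tool_pos: [276.6, 280.1, 276.2]
tcp_rot: [-2.248, 1.571, -1.981]
contact_force: [0.7, 0.0, 1.1]
grip_width: 9.6
t 2.0833 stand-frame tcp [-165.1  302.7  276.2] F stand [ 0.72 -0.19  1.12] grip 9.6
tool axes in stand [[-0.0, 0.003, 1.0], [-0.0, 1.0, -0.003], [-1.0, -0.0, -0.0]]
```

```bash
python3 -m handwheel '[[[0,-3.5,1.1,0],[0,-3.5,1.1,0],[0,-3.5,1.1,0],[0,-3.5,1.1,0],[0,-3.5,1.1,0],[0,-3.5,1.1,0],[0,-3.5,1.1,0]]]'
python3 -m handwheel '[[[0,-3.5,1,0],[0,-3.5,1,0],[0,-3.5,1,0],[0,-3.5,1,0],[0,-3.5,0.5,0],[0,-3.5,0.5,0],[0,0,0,0],[0,0,0,0]]]'; python3 s.py
```

```text
time: 2.67
tool_pos: [416.1, 64.7, 276.3]
tcp_rot: [2.503, 1.571, 2.769]
contact_force: [0.2, 0.9, 0.4]
grip_width: 0.6
time: 3.33
tool_pos: [519.9, -123.8, 275.4]
tcp_rot: [2.457, 1.569, 2.721]
contact_force: [0.3, 0.5, 0.1]
grip_width: 0.7
t 3.3333 stand-frame tcp [ -38.4 -151.5  275.4] F stand [0.42 0.4  0.06] grip 0.7
tool axes in stand [[-0.002, 0.006, 1.0], [0.001, 1.0, -0.006], [-1.0, 0.001, -0.002]]
```

```bash
python3 -m handwheel '[[[0,-2,1,0],[0,-1.9,1,0],[2.5,0,0,0],[2.5,0,0,0],[2.5,0,0,0],[2.2,0,0,0],[0,0,0,0],[0,0,0,0]]]'; python3 s.py
python3 - <<'E'
from h import *
p,d=bot.capture('scene');cv2.imwrite('pics/sc1.png',cv2.resize(p[150:330,200:420,::-1],None,fx=3,fy=3,interpolation=cv2.INTER_CUBIC))
p,d=bot.capture('top');cv2.imwrite('pics/top1.png',cv2.resize(p[120:260,200:460,::-1],None,fx=3,fy=3,interpolation=cv2.INTER_CUBIC))
E
```

```text
time: 4.0
tool_pos: [549.2, -153.3, 179.3]
tcp_rot: [2.38, 1.568, 2.65]
contact_force: [0.9, 0.2, 0.9]
grip_width: 0.6
t 4.0 stand-frame tcp [ -18.  -187.7  179.3] F stand [ 0.97 -0.04  0.93] grip 0.6
tool axes in stand [[-0.002, 0.0, 1.0], [0.002, 1.0, -0.0], [-1.0, 0.002, -0.002]]
```

View pics/sc1.png

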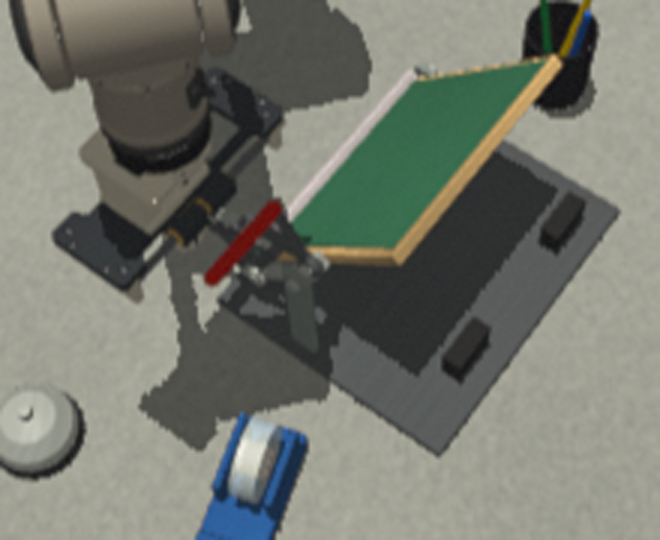

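View pics/top1.png

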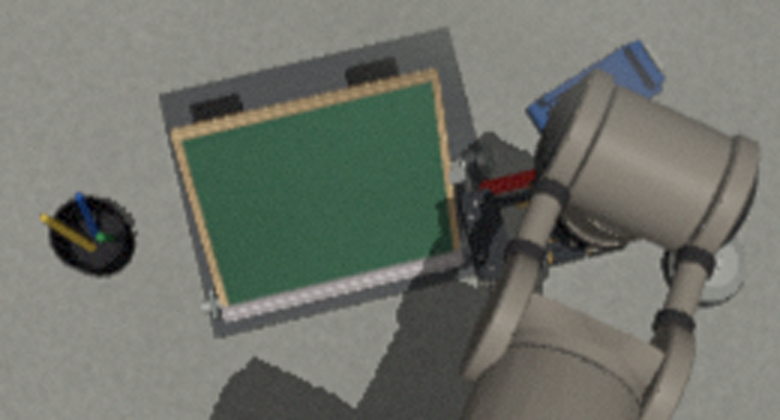

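The fingers are on the hinge side of the red bar, which is at about (245,243) in the zoomed view. Now I'll push it over.

```bash
python3 -m handwheel '[[[0,0,1.5,0],[0,0,1.5,0],[0,0,1.3,0],[0,0,1.3,0],[0,0,1.3,0],[0,0,1.3,0],[0,0,1.3,0],[0,0,1,0]]]'; python3 s.py
python3 -m handwheel '[[[0,0,0.3,0],[0,0,0,0],[0,0,0,0]]]'; python3 s.py
python3 - <<'E'
from h import *
p,d=bot.capture('scene');cv2.imwrite('pics/sc2.png',cv2.resize(p[150:330,200:420,::-1],None,fx=3,fy=3,interpolation=cv2.INTER_CUBIC))
E
```

```text
time: 4.77
tool_pos: [652.9, -126.1, 182.0]
tcp_rot: [-0.506, 1.567, -0.236]
contact_force: [-0.3, 0.8, 0.3]
grip_width: -0.0
t 4.7667 stand-frame tcp [  89.2 -189.1  182. ] F stand [-0.08  0.8   0.33] grip -0.0
tool axes in stand [[0.003, -0.0, 1.0], [-0.002, 1.0, 0.0], [-1.0, -0.002, 0.003]]
time: 5.02
tool_pos: [654.2, -125.7, 180.6]
tcp_rot: [-0.612, 1.57, -0.341]
contact_force: [-0.1, -0.2, -0.8]
grip_width: 0.5
t 5.0167 stand-frame tcp [  90.5 -189.1  180.6] F stand [-0.13 -0.21 -0.81] grip 0.5
tool axes in stand [[0.001, -0.0, 1.0], [-0.001, 1.0, 0.0], [-1.0, -0.001, 0.001]]
```

View pics/sc2.png

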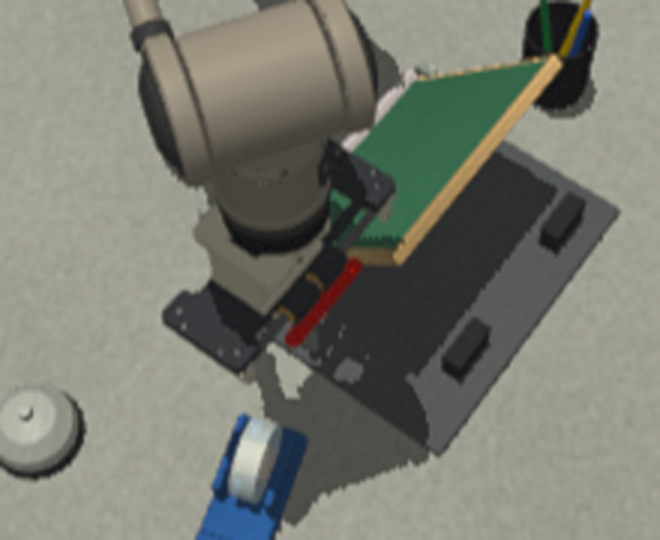

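The pawl is thrown back: the bar has moved to about (325,305) in the zoomed view. I'll back off, rise and move over the board.

```bash
python3 -m handwheel '[[[0,0,-2,0],[-1,0,-2,0],[-3.5,0,0,0],[-3.5,0,0,0],[-3.5,0,0,0],[0,0,0,0],[0,0,0,0]]]'; 
python3 -m handwheel '[[[0,3.4,1.1,0],[0,3.4,1.1,0],[0,3.4,1.1,0],[0,3.4,1.1,0],[0,3.4,1.1,0],[0,3.4,1.1,0],[0,0,0,0],[0,0,0,0]]]'; python3 s.py
python3 - <<'E'
from h import *
p,d=bot.capture('scene');cv2.imwrite('pics/sc3.png',cv2.resize(p[150:330,200:420,::-1],None,fx=3,fy=3,interpolation=cv2.INTER_CUBIC))
for l in ['pawl_bar','board_edge','pawl_pivot']:
    print(l,bot.spot_point('scene',l)[:2])
O=np.array([516.5,32.4,0]);c,s=np.cos(.27),np.sin(.27);S=np.array([[c,-s,0],[s,c,0],[0,0,1]])
a=1.25-np.pi/6
for n,P in {'bar back':[65+70*np.sin(a),-182,137+70*np.cos(a)],'bar start':[30,-182,198],'edge .833':[210*np.cos(.833)-6*np.sin(.833),0,50+210*np.sin(.833)+6*np.cos(.833)]}.items(): print(n,proj('scene',S@P+O).round(1))
E
```

```text
time: 5.65
tool_pos: [615.9, -136.9, 297.8]
tcp_rot: [-0.604, 1.565, -0.335]
contact_force: [-1.3, 0.4, -0.4]
grip_width: 0.5
time: 6.32
tool_pos: [623.9, 79.6, 293.1]
tcp_rot: [2.906, 1.568, -3.104]
contact_force: [-0.3, -0.4, -0.3]
grip_width: 0.6
t 6.3167 stand-frame tcp [116.1  16.9 293.1] F stand [-0.43 -0.26 -0.28] grip 0.6
tool axes in stand [[-0.003, -0.004, 1.0], [0.001, 1.0, 0.004], [-1.0, 0.001, -0.003]]
pawl_bar [{'point': [304.9, 249.4], 'conf': 0.57}]
board_edge [{'point': [361.4, 196.9], 'conf': 0.55}]
pawl_pivot [{'point': [303.4, 237.5], 'conf': 0.76}, {'point': [315.9, 206.4], 'conf': 0.43}]
bar back [ 304.3  253.9 1113.6]
bar start [ 277.2  234.  1132.8]
edge .833 [ 357.4  201.5 1164.3]
```

View pics/sc3.png

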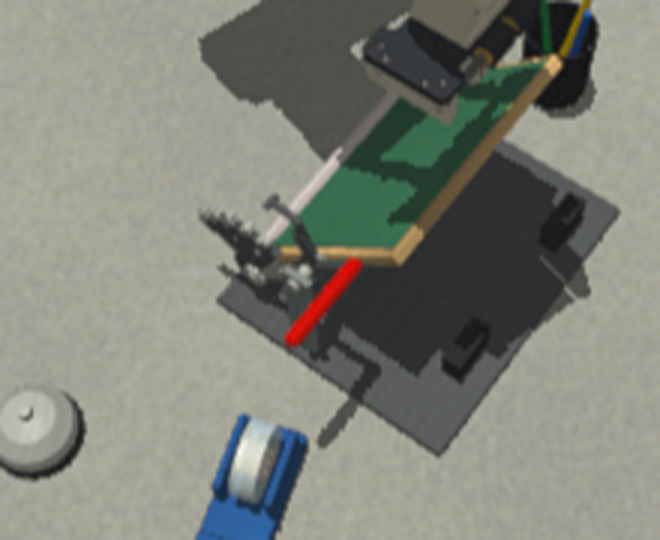

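The pawl is back and stays there by itself (bar at about (325,305), nose clear of the teeth). Now I'll press the board down.

```bash
python3 -m handwheel '[[[3,0,0,0],[3,0,0,0],[2,0,0,0],[1,0,0.2,0],[1,0,0.2,0],[1,0,0.2,0],[1,0,0.2,0],[1,0,0.2,0]]]'; python3 s.py
python3 -m handwheel '[[[1,0,0.3,0],[1,0,0.3,0],[1,0,0.3,0]]]'; python3 s.py
```

```text
time: 7.18
tool_pos: [635.6, 80.4, 165.3]
tcp_rot: [-0.244, 1.568, 0.026]
contact_force: [0.2, 0.7, 3.9]
grip_width: 0.5
t 7.1833 stand-frame tcp [127.6  14.5 165.3] F stand [0.42 0.6  3.94] grip 0.5
tool axes in stand [[0.003, 0.0, 1.0], [-0.001, 1.0, -0.0], [-1.0, -0.001, 0.003]]
time: 7.43
tool_pos: [643.8, 83.1, 134.1]
tcp_rot: [-0.103, 1.57, 0.167]
contact_force: [0.4, -1.1, 4.0]
grip_width: 0.6
t 7.4333 stand-frame tcp [136.2  15.  134.1] F stand [ 0.06 -1.15  4.01] grip 0.6
tool axes in stand [[0.001, -0.0, 1.0], [-0.0, 1.0, 0.0], [-1.0, -0.0, 0.001]]
```

```bash
python3 -m handwheel '[[[1,0,0.2,0],[1,0,0.2,0],[1,0,0.2,0],[1,0,0.2,0],[1,0,0.2,0],[1,0,0.2,0],[1,0,0,0]]]'; python3 s.py
python3 -m handwheel '[[[0.5,0,0,0],[0.1,0,0,0],[0,0,0,0]]]'; python3 s.py
```

```text
time: 8.02
tool_pos: [655.2, 86.3, 63.7]
tcp_rot: [0.002, 1.57, 0.272]
contact_force: [2.0, 1.5, 3.2]
grip_width: 0.5
t 8.0167 stand-frame tcp [148.   15.   63.7] F stand [2.33 0.91 3.23] grip 0.5
tool axes in stand [[0.001, -0.0, 1.0], [0.0, 1.0, 0.0], [-1.0, 0.0, 0.001]]
time: 8.27
tool_pos: [653.6, 86.0, 57.6]
tcp_rot: [2.917, 1.568, -3.096]
contact_force: [0.3, 0.2, 0.3]
grip_width: 0.5
t 8.2667 stand-frame tcp [146.4  15.1  57.6] F stand [0.34 0.16 0.31] grip 0.5
tool axes in stand [[-0.003, -0.0, 1.0], [0.001, 1.0, 0.0], [-1.0, 0.001, -0.003]]
```

```bash
python3 -m handwheel '[[[0.2,0,0,0],[0,0,0,0],[0,0,0,0]]]'; python3 -m handwheel '[[[0.2,0,0,0],[0,0,0,0],[0,0,0,0]]]'; python3 s.py
```

```text
time: 8.52
tool_pos: [654.5, 86.1, 56.8]
tcp_rot: [2.87, 1.57, 3.14]
contact_force: [-0.6, -0.6, -0.8]
grip_width: 0.6
time: 8.77
tool_pos: [654.8, 86.1, 56.2]
tcp_rot: [-0.28, 1.57, -0.01]
contact_force: [-2.8, -0.9, 8.5]
grip_width: 0.4
t 8.7667 stand-frame tcp [147.6  14.9  56.2] F stand [-2.96 -0.14  8.55] grip 0.4
tool axes in stand [[0.001, -0.0, 1.0], [-0.0, 1.0, 0.0], [-1.0, -0.0, 0.001]]
```

```bash
python3 -m handwheel '[[[0.2,0,0,0],[0.2,0,0,0],[0,0,0,0],[0,0,0,0]]]';  python3 s.py
```

```text
time: 9.1
tool_pos: [654.9, 86.1, 55.9]
tcp_rot: [-0.363, 1.568, -0.093]
contact_force: [-12.2, -0.4, 29.3]
grip_width: 0.1
t 9.1 stand-frame tcp [147.7  14.9  55.9] F stand [-11.88   2.89  29.35] grip 0.1
tool axes in stand [[0.002, -0.001, 1.0], [-0.001, 1.0, 0.001], [-1.0, -0.001, 0.002]]
```

The board is hard on its stop: 29 N, and z stays at 56. I'll rise straight up and check.

```bash
python3 -m handwheel '[[[-0.5,0,0,0],[-1.5,0,0,0],[-3.5,0,0,0],[-4,0,0,0],[-4,0,0,0],[-4,0,0,0],[-4,0,0,0],[0,0,0,0]]]'; python3 -m handwheel '[[[0,0,-4,0],[0,0,-4,0],[0,0,-4,0],[0,0,-4,0],[0,0,-4,0],[0,0,-4,0],[0,0,0,0],[0,0,0,0]]]'; python3 s.py
python3 - <<'E'
from h import *
O=np.array([516.5,32.4,0]);c,s=np.cos(.27),np.sin(.27);S=np.array([[c,-s,0],[s,c,0],[0,0,1]])
for cam in ['scene','top']:
    p,d=bot.capture(cam);cv2.imwrite(f'pics/{cam}4.png',cv2.resize(p[120:330,200:460,::-1],None,fx=3,fy=2.8))
    print({l:[(np.round(x['point'],1).tolist(),round(x['conf'],2)) for x in bot.spot_point(cam,l)[:1]] for l in ['pawl_bar','board_edge','bell','pencil_cup','tape_dispenser']})
    hsv=cv2.cvtColor(p,cv2.COLOR_RGB2HSV).astype(int);h,sa=hsv[...,0],hsv[...,1]
    U,V=np.meshgrid(range(640),range(400))
    g=(h>60)&(h<90)&(sa>80)&(U>250)&(U<400)&(V>140)&(V<290)&(d>0)
    g=cv2.erode(g.astype(np.uint8),np.ones((5,5)))>0
    P=np.array([px(cam,u,v,d[v,u]) for v,u in zip(*np.nonzero(g))])
    P=P[abs(P[:,2]-np.median(P[:,2]))<25]
    L=(P-O)@S;A=np.c_[L[:,:2],np.ones(len(L))];k=np.linalg.lstsq(A,L[:,2],rcond=None)[0];print('slope',k[:2].round(3),'z med',np.median(L[:,2]).round(1),len(L))
E
```

```text
time: 9.77
tool_pos: [657.5, 86.3, 275.9]
tcp_rot: [-0.254, 1.555, 0.016]
contact_force: [0.7, 0.5, 1.5]
grip_width: 0.8
time: 10.43
tool_pos: [421.8, 21.8, 266.2]
tcp_rot: [-0.335, 1.57, -0.066]
contact_force: [-0.3, -0.6, -0.4]
grip_width: 0.5
t 10.4333 stand-frame tcp [-94.1  15.1 266.2] F stand [-0.49 -0.48 -0.4 ] grip 0.5
tool axes in stand [[0.001, 0.001, 1.0], [-0.0, 1.0, -0.001], [-1.0, -0.0, 0.001]]
{'pawl_bar': [([303.0, 251.3], 0.56)], 'board_edge': [([371.4, 245.3], 0.82)], 'bell': [([211.3, 292.8], 0.97)], 'pencil_cup': [([383.8, 177.1], 0.82)], 'tape_dispenser': [([285.0, 316.3], 0.72)]}Traceback (most recent call last):
  File "<stdin>", line 10, in <module>
  File "h.py", line 5, in px
    m=m or bot.camera_model(cam)
           ~~~~~~~~~~~~~~~~^^^^^
ValueError: time passes only in moves, steps and waits
```

View pics/scene4.png

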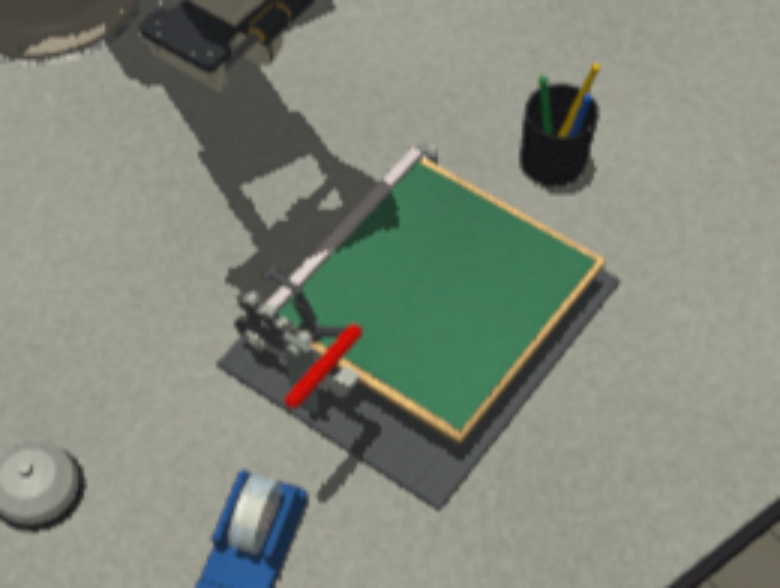

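The board is down and the bar is still back at about (325,365) in the zoom; the bystanders haven't moved. One quick slope measurement before handing in.

```bash
python3 - <<'E'
from h import *
O=np.array([516.5,32.4,0]);c,s=np.cos(.27),np.sin(.27);S=np.array([[c,-s,0],[s,c,0],[0,0,1]])
for cam in ['scene','top']:
    p,d=bot.capture(cam);m=bot.camera_model(cam)
    hsv=cv2.cvtColor(p,cv2.COLOR_RGB2HSV).astype(int);h,sa=hsv[...,0],hsv[...,1]
    U,V=np.meshgrid(range(640),range(400))
    g=(h>60)&(h<90)&(sa>80)&(U>250)&(U<420)&(V>120)&(V<290)&(d>0)
    g=cv2.erode(g.astype(np.uint8),np.ones((5,5)))>0
    v,u=np.nonzero(g);z=d[v,u]
    P=np.stack([(u-m['cx'])/m['fx']*z,(v-m['cy'])/m['fy']*z,z],1)@Ro.from_euler('xyz',m['rotation']).as_matrix().T+m['position']
    P=P[abs(P[:,2]-np.median(P[:,2]))<25]
    L=(P-O)@S;A=np.c_[L[:,:2],np.ones(len(L))];k=np.linalg.lstsq(A,L[:,2],rcond=None)[0];print(cam,'slope',k[:2].round(3),'z med',np.median(L[:,2]).round(1),len(L))
E
```

```text
scene slope [ 0.001 -0.001] z med 56.1 3708
top slope [-0.001 -0.001] z med 57.6 3790
```

```bash
python3 -c "
from plant import bot
print(bot.close_job(), bot.get_obs()['time'])"
```

```text
the job is handed in; nothing more can be done
the job is handed in; nothing more can be done
```

The board is folded flat with the pawl left thrown back, and I handed the job in at about 10.5 s on the robot's clock (the limit is 45 s).

- **Pawl:** I pushed the red handle over from the hinge side with closed fingers, then backed away. The picture taken after I withdrew showed it staying back by itself with the nose clear of the teeth, while the board still stood at about 0.83 rad.
- **Board:** I pressed it down onto its stop. It took about 4 N on the way, and I stopped at 29 N when the fingertips no longer went down (z about 56 mm).

**Last checks**
- **Tilt:** both cameras measured a slope of about 0.001 rad, with the upper face at 56.1 mm (scene) and 57.6 mm (top) against a nominal 56 mm.
- **Pawl bar:** the network placed it 1–3 pixels from where I computed the fully thrown position, though with only 0.56 confidence. The picture agrees.
- **Bystanders:** the cup, bell and tape dispenser were all within about 1 pixel of where they started.
- **Robot:** the arm had withdrawn and read no contact force.

One check script stopped with an error partway and I reran it. Handing in gave no verdict.

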